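Clamp a reagent bottle and hold the guarded lever

TASK

A colleague wants to unscrew the stuck cap of the small blue-capped bottle: stand it upright on the bench clamp, centred between the two jaws, and let go of it. Then flip the safety catch fully open, out of the way of the lever, and only after that pull the lever's grip all the way round towards the robot so that the jaws squeeze the bottle. Finish while still holding the lever pulled (it springs back if let go), and do not disturb the tall bottle or the beaker.

Things in the scene. Friction and masses are not known exactly. Their poses are not given: they have to be found in the camera images.
- bottle: small clear glass reagent bottle with a blue screw cap and a paper label, about 0.25 kg: body 56 mm in diameter and 52 mm tall, narrowing to a neck, cap 43 mm in diameter and 26 mm tall from 74 to 100 mm above the underside. Origin: centre of the underside, z up. Stands on the bench to the robot's left; it and the tall bottle may have swapped places
- tall_bottle: bystander: like the bottle but larger, 66 mm in diameter, 148 mm tall with its cap. Origin: centre of the underside
- beaker: bystander: glass beaker 68 mm in diameter, 90 mm tall. Origin: centre of the underside
- clamp: bottle clamp bolted to the bench: a grey base plate 12 mm thick that reaches 90 mm to either side of the origin along its x and from -250 to +150 mm along its y. Its own axes: z up, x points roughly away from the robot (yaw within 0.3 rad), y to the left. Origin on the bench surface. The jaws are at the +y end, the lever and then the catch towards the -y end
- station (a point): point on the base plate's top (12 mm above the bench) midway between the open jaws, where the centre of the bottle's underside belongs; frame as the clamp's. The jaw faces are 38 mm from it at +y (fixed) and -y (moving), 10 mm clear of the bottle on either side, 45 mm wide along x, jaw tops 67 mm above the bench; nothing stands at its +x and -x sides
- fixed_jaw (a point): fixed aluminium jaw with rubber face, at the +y end of the base plate; origin at the lower edge of its face, 125 mm along the clamp's +y, 12 mm above the bench
- moving_jaw: sprung aluminium jaw with rubber face on the ram rod; driven towards the fixed jaw (clamp's +y) by the lever, about 29 mm in all, 34 mm per rad of the lever; its face gives on a 700 N/m spring, so it presses the bottle with about 7 to 9 N at full pull. Origin at the lower edge of its face, 14 mm above the bench
- lever_grip (a point): the lever's upright round black grip, 24 mm in diameter, 68 mm tall; origin at the centre of its foot, 38 mm above the bench, top 106 mm above the bench. It travels on a level arc of 110 mm radius about lever_pivot
- lever_pivot (a point): point on the lever's vertical pivot axis, 38 mm above the bench, fixed to the clamp at (35, -60) mm of its x, y
- lever (a joint): lever angle in rad: 0 at rest (grip at (73, -163) mm of the clamp's x, y; arm 0.35 rad from -y towards +x), 0.85 at its stop, turned clockwise seen from above, grip at (-18, -156) mm, nearer the robot. A spring takes 3 N at the grip to start, 10 N at full pull; springs back when let go. Blocked by the shut catch
- catch (a joint): safety catch angle in rad about a level hinge along the clamp's x: 0 shut (starts 0 to 0.2), 1.7 fully open at its stop. When shut, its steel guard bar (12 mm wide, 50 mm long) lies level from the hinge towards +y, in front (-x) of the lever grip; when open the bar stands up, clear of it. Stiff hinge (1.5 N at the paddle's tip): stays where it is left
- catch_paddle (a point): centre of the free end of the catch's white thumb paddle (24 mm wide along x, 8 mm thick, 45 mm long from the hinge, rigid with the guard bar). When shut it rises from the hinge leaning 0.35 rad towards +y, its end 92 mm above the bench. Pushing it towards the clamp's -y and down opens the catch
- catch_hinge (a point): centre of the catch's hinge axis, 50 mm above the bench, fixed to the clamp at (50, -213) mm of its x, y; frame as the clamp's. Aluminium cheeks stand at either side of it, 13 to 21 mm from it along x, up to 58 mm above the bench

How it is judged:
On the way, in this order (a step that is already met when the one before it is completed fails the run):
1. the bottle stands upright and still between the jaws, centred, and let go, the catch still shut and the lever at rest (x of bottle in the frame of station between -0.012 and 0.012 m and y of bottle in the frame of station between -0.014 and 0.014 m and z of bottle in the frame of station below 0.004 m and angle between bottle's own z axis and vertical below 0.1 rad and linear speed of bottle below 0.02 m/s and contact force between the fingers and bottle below 0.1 N and value of joint catch below 0.5 rad and value of joint lever below 0.15 rad), for 0.2 s.
2. the catch is flipped open while the lever is still at rest (value of joint catch above 1.25 rad and value of joint lever below 0.15 rad), for 0.2 s.
3. the lever is pulled and the jaws squeeze the bottle (value of joint lever above 0.7 rad and contact force between the fingers and lever above 2 N and contact force between moving_jaw and bottle above 3 N), for 0.3 s.
At the end, for the whole second after the job is handed in: Fingers hold the lever (over 2 N), lever still at 0.70 rad or more; catch beyond 1.2 rad; the bottle upright (0.12 rad) on the base plate, within 15 mm of the station along the clamp's x, pushed up against the fixed jaw (over 7 mm from the station) by the moving jaw (over 3 N) (all of step 3 and value of joint catch above 1.2 rad and velocity of joint lever between -0.1 and 0.1 rad/s and y of bottle in the frame of station above 0.007 m and x of bottle in the frame of station between -0.015 and 0.015 m and z of bottle in the frame of station below 0.005 m and angle between bottle's own z axis and vertical below 0.12 rad); the arm keeps its last pose, push and grip.
It fails at once if the lever is forced while the catch is shut (value of joint lever above 0.2 rad and value of joint catch below 0.6 rad).
It fails at once if the bottle is tipped over (angle between bottle's own z axis and vertical above 0.6 rad).
It fails at once if a bystander is moved by more than 30 mm or toppled (distance of any of tall_bottle, beaker from where it was at the start of the episode above 0.03 m or angle between any of tall_bottle, beaker's own z axis and vertical above 0.4 rad).
It also fails if it takes over 64 s, if anything falls off the work surface, if the arm or the gripper's body presses on something with over 40 N, if the wrist force passes 120 N, or if a joint passes its speed limit or range.

ROBOT

A 6-joint arm with a two-finger parallel gripper is mounted at the origin on the work surface. World frame = base frame: x ahead of the robot, y to its left, z up, the work surface at z = 0. Lengths are in m, angles in rad, forces in N, time in s.
With the tool pointing down it reaches from about 0.325 to 0.775 m from the base axis. Payload 5.5 kg.
Tool frame: the origin (TCP) lies at the very end of the fingers, on their centre line; the grasp point (between the pads) lies 19 mm behind it; z points along the fingers, y is the line along which they close (so a half turn about z gives the same grasp; the last joint's range is limited). The gripper opens to 85 mm and grips with 20 to 120 N. Pads are 22 mm wide; open, the fingers measure 114 mm over their backs; the gripper's body (76 mm by 85 mm) begins 54 mm behind the grasp point. The pads swing forward as they close: fully open they stand 13 mm farther back than shut.
Start: joints at [1.179, 0.091, 1.231, -0, 1.82, -0.057], TCP at [0.197, 0.567, 0.231] pointing down, gripper open.
Joint ranges: [-2.87, 2.87], [-0.86, 2.18], [0.17, 2.46], [-1.51, 4.65], [0.06, 2.69], [-2.65, 2.65]. Speed limits (rad/s): [2.57, 2.57, 3.01, 3.14, 3.14, 3.14].

INTERFACE

Orientations are given as a 3x3 rotation matrix whose columns are the frame's x, y, z axes.
In Python, from bench import env gives the robot as it stands.
- The arm moves only by the tool send_rows, never from a script. Its argument "motion" is a list of rows, each a list of 7 numbers: the shift along the tool's x, y, z in cm, then the turn, a rotation vector about the tool's x, y, z in degrees, then the closure, from 0 (fully open) to 1 (shut). A call has 1 to 12 rows; each row shifts and turns the commanded pose from where the row before left it, along the tool's axes as they then stand; what a row does not reach is not made up. A row lasts 1/10 s, in which the tool goes at most 50 mm and 8.59 degrees, less where a joint would pass 70% of its speed; a pose out of reach is approached as far as the arm can. A call is refused whole if a number of a shift passes 5 or a number of a turn 8.59, either way. A call with a gripper value outside its range is refused whole. The fingers move at their own pace and stop on an object; "force" is the grip in N (left out, the last holds). Time passes only in rows, so rows that do not move let the fingers close. It gives the time, the measured TCP pose, the force, the opening and the grip force at its end, in the units of the state.
- env.state(): the state, without advancing time (a new reading comes with each control period).
- env.capture(name): name is "side" or "top"; returns a dict with "frame" (384x512x3 uint8, red, green, blue), "fx", "fy", "cx", "cy" (pixels), "k1" (the pictures are not rectified: a ray, as slopes to the right and down, at radius r is drawn at 1 + k1 r^2 times it, then the intrinsics apply), "cam_to_world" (4x4, takes a point from camera to world coordinates). Camera axes: x right, y down, z forward; pixel columns grow to the right and rows downward; lengths in m; the calibration is good to about 2 mm. A picture is of the moment at which its call begins. There is no depth.
- env.close_job(): hands the job in; it is judged then, once.
The state is a dict: "clock": time; "joint_pos": joint angles; "joint_velocities": joint speeds; "effort": joint torques, N m; "tool_pos": TCP position; "tool_rot": TCP orientation; "force": force on the tool from outside, world axes, zero at the start; "moment": the same for the moment, N m; "opening": finger opening in m; "grasp_force": force on a finger pad.
Only numpy, scipy, OpenCV 4.12 (cv2) and the standard library are available. Lean on these libraries where they do the work, as an engineer would, in place of code of your own. Each camera call takes 0.05 s, during which the arm holds its last target. There are 200 camera calls.

## Working session

There is one attempt and no reset: what is moved stays moved. The work goes in short steps, Python scripts to look and compute and a tool call to move; the robot and the scene stay as the last step left them, time stands still between calls to the robot, and variables do not carry over. Pictures are saved under pics/ and viewed, at most 10 in all, crops included, and the job is handed in when it is done.

Besides the shell and the picture viewer there is one more tool, called after "Call:" by a JSON object that holds its "fn" and its "kwargs". send_rows: Moves the arm, as the interface text tells. Its arguments: {"type":"object","properties":{"motion":{"type":"array","items":{"type":"array","items":{"type":"number"}}},"force":{"type":"number"}},"required":["motion"]}

```bash
mkdir -p pics
cat > h.py <<'E'
import numpy as np, cv2
from bench import env
def K(c): return np.array([[c['fx'],0,c['cx']],[0,c['fy'],c['cy']],[0,0,1.]]), np.array([c['k1'],0,0,0.])
def ray(c,uv):
    k,d=K(c); p=cv2.undistortPoints(np.array([[uv]],float),k,d)[0,0]
    T=np.array(c['cam_to_world']); v=T[:3,:3]@np.array([p[0],p[1],1.]); return T[:3,3],v
def onz(c,uv,z):
    o,v=ray(c,uv); return o+v*(z-o[2])/v[2]
def proj(c,P):
    k,d=K(c); T=np.linalg.inv(np.array(c['cam_to_world'])); r,_=cv2.Rodrigues(T[:3,:3])
    return cv2.projectPoints(np.array(P,float).reshape(-1,1,3),r,T[:3,3],k,d)[0].reshape(-1,2)
def save(c,n): cv2.imwrite('pics/'+n+'.png',cv2.resize(c['frame'][:,:,::-1],(800,600),interpolation=cv2.INTER_CUBIC))
E
python3 - <<'E'
from h import *
for n in('top','side'):
    c=env.capture(n); save(c,n+'0'); print(n,c['fx'],c['cx'],c['cy'],c['k1'],np.round(c['cam_to_world'],3).tolist())
    np.save('pics/'+n+'0.npy',c,allow_pickle=True)
s=env.state(); print(s['tool_pos'],np.round(s['tool_rot'],3).tolist(),s['opening'],s['clock'])
E
```

```text
top 360.8624819454364 255.03079033568838 190.09331352965094 -0.09910285285891339 [[-0.007, -0.983, 0.182, 0.399], [-1.0, 0.009, 0.008, 0.0], [-0.009, -0.182, -0.983, 0.968], [0.0, 0.0, 0.0, 1.0]]
side 354.8733216428353 250.08630243900154 192.80633505914 0.021368250548547674 [[0.985, -0.093, 0.146, 0.435], [-0.173, -0.582, 0.795, -0.753], [0.011, -0.808, -0.589, 0.664], [0.0, 0.0, 0.0, 1.0]]
[0.19706665 0.56643031 0.23022701] [[-0.944, 0.329, -0.001], [0.329, 0.944, -0.002], [0.0, -0.002, -1.0]] 0.0852849062624238 0.1
```

View pics/top0.png

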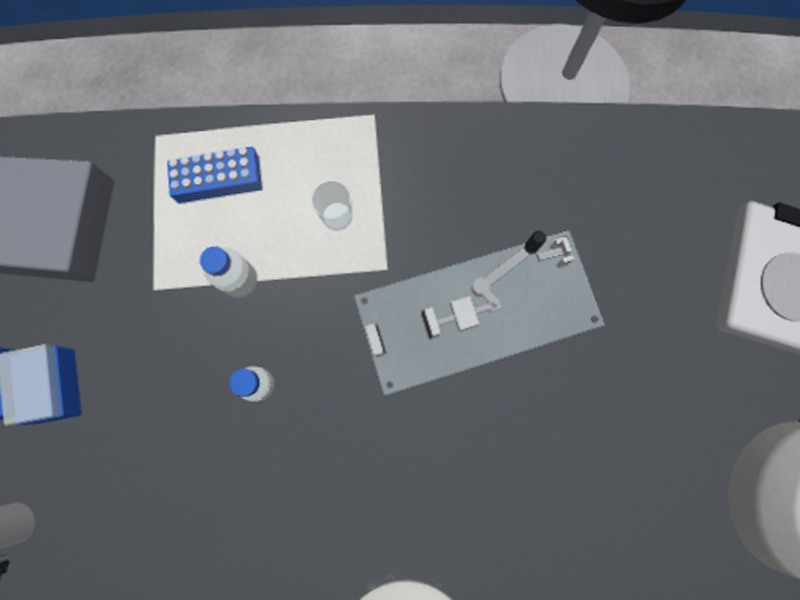

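View pics/side0.png

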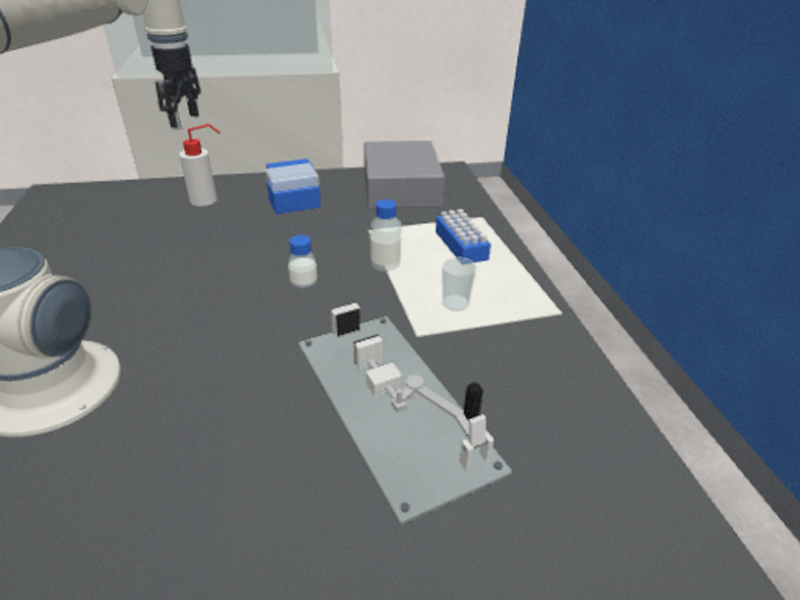

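The top view shows the small bottle's cap at about (244,382) and the tall bottle's at (214,261), in 800 px view pixels. The beaker is at (333,205). The plate corners are (355,295), (570,231), (604,324) and (386,394), the grip top is at (538,239) and the catch is at about (563,250). The side view agrees.

```bash
cat > m.py <<'E'
from h import *
t=np.load('pics/top0.npy',allow_pickle=True).item(); s=np.load('pics/side0.npy',allow_pickle=True).item()
def blue(c,box):
    h=cv2.cvtColor(c['frame'],cv2.COLOR_RGB2HSV); m=cv2.inRange(h,(100,140,60),(125,255,255))
    x0,y0,x1,y1=[int(v/1.5625) for v in box]; w=np.zeros_like(m); w[y0:y1,x0:x1]=m[y0:y1,x0:x1]
    n,l,st,ce=cv2.connectedComponentsWithStats(w); i=1+st[1:,4].argmax(); return ce[i],st[i]
def tri(a,b):
    (o1,v1),(o2,v2)=a,b; A=np.stack([v1,-v2],1); q=np.linalg.lstsq(A,o2-o1,rcond=None)[0]
    p1,p2=o1+q[0]*v1,o2+q[1]*v2; return (p1+p2)/2,np.linalg.norm(p1-p2)
for nm,bt,bs,z in(('small',(220,350,300,420),(280,225,325,256),.1),('tall',(190,235,240,290),(365,190,405,220),.148)):
    a,st=blue(t,bt); b,sb=blue(s,bs); print(nm,a,st,b,sb,'top@z',onz(t,a,z-.008),'tri',tri(ray(t,a),ray(s,b)))
# plate
lab=cv2.cvtColor(t['frame'],cv2.COLOR_RGB2LAB); f=t['frame'].astype(int)
g=cv2.GaussianBlur(t['frame'],(3,3),0).astype(int)
print('plate rgb',f[int(330/1.5625),int(560/1.5625)],'bench',f[int(420/1.5625),int(500/1.5625)])
m=((g.sum(2)>280)).astype(np.uint8); w=np.zeros_like(m); w[140:260,220:395]=m[140:260,220:395]; w=cv2.morphologyEx(w,cv2.MORPH_CLOSE,np.ones((5,5)))
w=cv2.morphologyEx(w,cv2.MORPH_OPEN,np.ones((9,9)))
cn=max(cv2.findContours(w,0,2)[0],key=cv2.contourArea)
P=np.array([onz(t,p[0],.012)[:2] for p in cn]); r=cv2.minAreaRect((P*1000).astype(np.float32)); print(r)
box=cv2.boxPoints(r)/1000; print(box)
E
python3 m.py
```

```text
small [155.74615385 244.50769231] [147 236  19  18 260] [191.80536913 156.33557047] [185 150  14  13 149] top@z [0.42805247 0.24928476 0.092     ] tri (array([0.4280169 , 0.25089075, 0.0863203 ]), np.float64(0.000452137973954953))
tall [136.48648649 165.85585586] [129 158  17  17 222] [246.5        133.34848485] [241 128  12  12 132] top@z [0.61319142 0.29040477 0.14      ] tri (array([0.6134563 , 0.29270482, 0.133286  ]), np.float64(0.002858121598386316))
plate rgb [138 148 153] bench [84 87 93]
((612.509765625, -101.7421875), (319.0456848144531, 424.9648132324219), 16.657747268676758)
[[ 0.39877248  0.05609534]
 [ 0.5205903  -0.35103548]
 [ 0.8262471  -0.25957972]
 [ 0.7044292   0.14755109]]
```

```bash
sed -i 's/>280/>350/' m.py
cat >> m.py <<'E'
(cx,cy),(a,b),_=r
u=box[1]-box[0];v=box[2]-box[1]; L=u if np.linalg.norm(u)>np.linalg.norm(v) else v
L=L/np.linalg.norm(L); L=L*np.sign(L[1]); X=np.array([L[1],-L[0]]); C=np.array([cx,cy])/1000
O=C+.05*L; yaw=np.arctan2(X[1],X[0]); print('origin',O,'yaw',yaw)
W=lambda x,y,z=0: np.array([*(O+X*x+L*y),z])
for n,p in dict(station=W(0,.087,.012),griptop=W(.073,-.163,.106),gripend=W(-.018,-.156,.106),hinge=W(.05,-.213,.05),paddle=W(.05,-.213+.045*np.sin(.35),.092)).items():
    print(n,p,'top px*',proj(t,p)*1.5625,'side',proj(s,p)*1.5625)
o=t['frame'].copy()
E
python3 m.py
```

```text
small [155.74615385 244.50769231] [147 236  19  18 260] [191.80536913 156.33557047] [185 150  14  13 149] top@z [0.42805247 0.24928476 0.092     ] tri (array([0.4280169 , 0.25089075, 0.0863203 ]), np.float64(0.000452137973954953))
tall [136.48648649 165.85585586] [129 158  17  17 222] [246.5        133.34848485] [241 128  12  12 132] top@z [0.61319142 0.29040477 0.14      ] tri (array([0.6134563 , 0.29270482, 0.133286  ]), np.float64(0.002858121598386316))
plate rgb [138 148 153] bench [84 87 93]
((552.3888549804688, -130.5205535888672), (178.94027709960938, 398.3667907714844), 16.923921585083008)
[[ 0.40881085  0.03399173]
 [ 0.52477604 -0.34712264]
 [ 0.69596684 -0.29503283]
 [ 0.58000165  0.08608154]]
origin [ 0.53783378 -0.08268594] yaw 0.29537806
station [0.51250795 0.00054627 0.012     ] top px* [[402.86361325 333.19482008]] side [[356.83000005 346.51044603]]
griptop [ 0.65512185 -0.21737636  0.106     ] top px* [[538.64321784 235.8835758 ]] side [[474.2060541  385.12528507]]
gripend [ 0.56602516 -0.23716975  0.106     ] top px* [[554.2490338  290.59962005]] side [[415.61597058 402.76026279]]
hinge [ 0.64767302 -0.2719063   0.05      ] top px* [[563.02530796 249.49695337]] side [[476.5352005  442.08194933]]
paddle [ 0.6431812  -0.25714415  0.092     ] top px* [[561.33877952 245.38004161]] side [[473.2989305  413.84570474]]
```

Call:
{"fn": "send_rows", "kwargs": {"motion": [[0,0,0,0,0,7.7,0],[0,0,0,0,0,7.7,0],[0,0,0,0,0,7.7,0],[0,0,0,0,0,7.7,0],[0,0,0,0,0,7.7,0],[0,0,0,0,0,7.7,0],[0,0,0,0,0,7.7,0],[0,0,0,0,0,0,0]]}}

```text
clock: 0.9
tool_pos: [0.1971, 0.5665, 0.2306]
tool_rot: [[-0.29, 0.957, -0.0], [0.957, 0.29, -0.001], [-0.001, -0.001, -1.0]]
force: [-0.2, 0.0, 0.4]
opening: 0.0855
grasp_force: 0.0
```

Call:
{"fn": "send_rows", "kwargs": {"motion": [[-2,0.7,0,0,0,0,0],[-3.5,1.2,0.3,0,0,0,0],[-3.5,1.2,0.3,0,0,0,0],[-3.5,1.2,0.3,0,0,0,0],[-3.5,1.2,0.3,0,0,0,0],[-3.5,1.2,0.3,0,0,0,0],[-3.5,1.2,0.3,0,0,0,0],[-3.5,1.2,0.3,0,0,0,0],[-3.5,1.2,0.3,0,0,0,0],[-3.5,1.2,0.3,0,0,0,0],[-3.5,1.2,0.3,0,0,0,0],[0,0,0,0,0,0,0]]}}

```text
clock: 2.1
tool_pos: [0.428, 0.2463, 0.2003]
tool_rot: [[-0.29, 0.957, -0.001], [0.957, 0.29, -0.002], [-0.002, -0.001, -1.0]]
force: [-0.3, 0.4, 0.9]
opening: 0.0857
grasp_force: 0.0
```

```bash
cat > go.py <<'E'
import sys; from h import *
s=env.state(); R=np.array(s['tool_rot']); print('t',s['clock'],'p',np.round(s['tool_pos'],4),'az',np.degrees(np.arctan2(R[1,1],R[0,1])),'zax',R[:,2].round(3),'F',np.round(s['force'],2),'open',s['opening'],'grip',s['grasp_force'])
if len(sys.argv)>3: print('cm',np.round(100*R.T@(np.array(sys.argv[1:4],float)-s['tool_pos']),2))
E
python3 go.py .428 .25 .066
```

```text
t 2.1 p [0.428  0.2463 0.2003] az 16.84227628658784 zax [-0.001 -0.002 -1.   ] F [-0.35  0.35  0.9 ] open 0.08569160132821577 grip 0.0
cm [ 0.38  0.12 13.43]
```

Call:
{"fn": "send_rows", "kwargs": {"motion": [[0.35,0.1,1,0,0,0,0],[0,0,2,0,0,0,0],[0,0,2,0,0,0,0],[0,0,2,0,0,0,0],[0,0,2,0,0,0,0],[0,0,2,0,0,0,0],[0,0,1.5,0,0,0,0],[0,0,0.9,0,0,0,0],[0,0,0,0,0,0,0]]}}

```text
clock: 3.0
tool_pos: [0.4252, 0.2535, 0.0657]
tool_rot: [[-0.292, 0.956, -0.002], [0.956, 0.292, -0.001], [-0.0, -0.003, -1.0]]
force: [-0.4, 0.2, -0.0]
opening: 0.0856
grasp_force: 0.0
```

Call:
{"fn": "send_rows", "kwargs": {"motion": [[0,0,0,0,0,0,0.3],[0,0,0,0,0,0,0.45],[0,0,0,0,0,0,0.7],[0,0,0,0,0,0,1],[0,0,0,0,0,0,1],[0,0,0,0,0,0,1],[0,0,0,0,0,0,1],[0,0,0,0,0,0,1]], "force": 30}}

```text
clock: 3.8
tool_pos: [0.4267, 0.2535, 0.0684]
tool_rot: [[-0.291, 0.957, 0.001], [0.957, 0.291, 0.001], [0.0, 0.002, -1.0]]
force: [-3.1, -0.7, 6.0]
opening: 0.042
grasp_force: 30.3
```

Call:
{"fn": "send_rows", "kwargs": {"motion": [[0,0,-0.5,0,0,0,1],[0,0,-1.5,0,0,0,1],[0,0,-2,0,0,0,1],[0,0,-2,0,0,0,1],[0,0,-2,0,0,0,1],[0,0,-2,0,0,0,1],[0,0,-1.5,0,0,0,1],[0,0,-0.5,0,0,0,1],[0,0,0,0,0,0,1]]}}

```text
clock: 4.7
tool_pos: [0.4265, 0.2534, 0.1881]
tool_rot: [[-0.291, 0.957, 0.001], [0.957, 0.291, 0.001], [0.0, 0.001, -1.0]]
force: [1.6, 0.1, -3.4]
opening: 0.042
grasp_force: 31.0
```

```bash
python3 go.py .5125 .0005 .1; python3 -c "
from h import *
c=env.capture('side'); save(c,'side1')"
```

```text
t 4.7 p [0.4265 0.2534 0.1881] az 16.916458845947293 zax [ 0.001  0.001 -1.   ] F [ 1.59  0.07 -3.36] open 0.0419782909930826 grip 31.01071000099182
cm [-26.7    0.85   8.8 ]
```

View pics/side1.png

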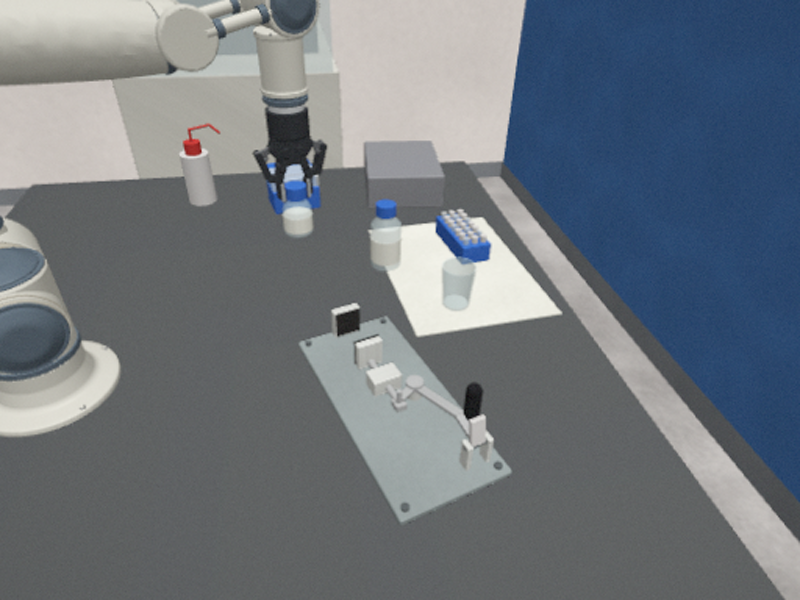

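The bottle hangs upright in the gripper with its cap at about (295,192). The tall bottle, beaker and clamp have not moved.

Call:
{"fn": "send_rows", "kwargs": {"motion": [[-1,0,0,0,0,0,1],[-2.4,0.1,0,0,0,0,1],[-2.9,0.1,0,0,0,0,1],[-2.9,0.1,0,0,0,0,1],[-2.9,0.1,0,0,0,0,1],[-2.9,0.1,0,0,0,0,1],[-2.9,0.1,0,0,0,0,1],[-2.9,0.1,0,0,0,0,1],[-2.7,0.1,0,0,0,0,1],[-2,0.05,0,0,0,0,1],[-0.9,0,0,0,0,0,1],[0,0,0,0,0,0,1]]}}

```text
clock: 5.95
tool_pos: [0.5109, 0.0021, 0.1863]
tool_rot: [[-0.289, 0.957, -0.002], [0.957, 0.289, -0.0], [0.0, -0.002, -1.0]]
force: [-0.9, 0.6, -2.1]
opening: 0.0422
grasp_force: 31.0
```

```bash
python3 go.py .5125 .0005 .0804
python3 - <<'E'
from h import *
o=[]
for n in('top','side'):
    c=env.capture(n); p=env.state()['tool_pos']; b=p+[0,0,-.0684]
    u,v=proj(c,b)[0]; print(n,u,v,proj(c,b+[0,0,.08])); h=60; u,v=int(u),int(v)
    o.append(cv2.resize(c['frame'][v-70:v+30,u-50:u+50,::-1],(400,400),interpolation=cv2.INTER_CUBIC)); print(u-50,v-70)
cv2.imwrite('pics/hold.png',np.hstack(o))
E
```

```text
t 5.95 p [0.5109 0.0021 0.1863] az 16.8018400870729 zax [-0.002 -0.    -1.   ] F [-0.86  0.59 -2.11] open 0.04219210635959274 grip 30.979442596435547
cm [-0.2   0.12 10.59]
top 256.72200050264735 208.66213022788628 [[256.55427732 203.80144929]]
206 138
side 226.59947976561838 190.37210163636965 [[225.71385124 164.38026076]]
176 120
```

View pics/hold.png

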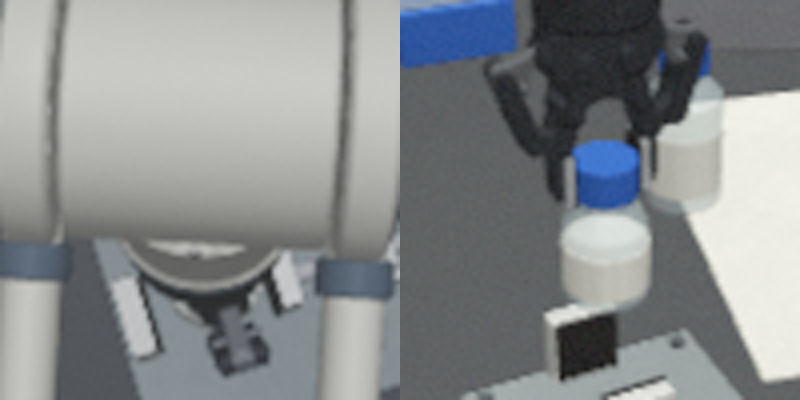

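Call:
{"fn": "send_rows", "kwargs": {"motion": [[0.2,0.1,1,0,0,0,1],[0,0,1.8,0,0,0,1],[0,0,1.8,0,0,0,1],[0,0,1.8,0,0,0,1],[0,0,1.5,0,0,0,1],[0,0,1.1,0,0,0,1],[0,0,0.6,0,0,0,1],[0,0,0.4,0,0,0,1],[0,0,0,0,0,0,1],[0,0,0,0,0,0,1]]}}

```text
clock: 7.05
tool_pos: [0.512, 0.0054, 0.088]
tool_rot: [[-0.291, 0.957, 0.001], [0.957, 0.291, -0.0], [-0.0, 0.001, -1.0]]
force: [0.1, -0.3, -2.7]
opening: 0.0421
grasp_force: 31.0
```

```bash
python3 go.py .5125 .0005 .0804
python3 - <<'E'
from h import *
c=env.capture('side'); cv2.imwrite('pics/s2.png',cv2.resize(c['frame'][140:260,170:330,::-1],(800,600),interpolation=cv2.INTER_CUBIC))
E
```

```text
t 7.05 p [0.512  0.0054 0.088 ] az 16.91453134107174 zax [ 0.001 -0.    -1.   ] F [ 0.06 -0.31 -2.74] open 0.04212259727342149 grip 31.01823091506958
cm [-0.48 -0.1   0.76]
```

View pics/s2.png

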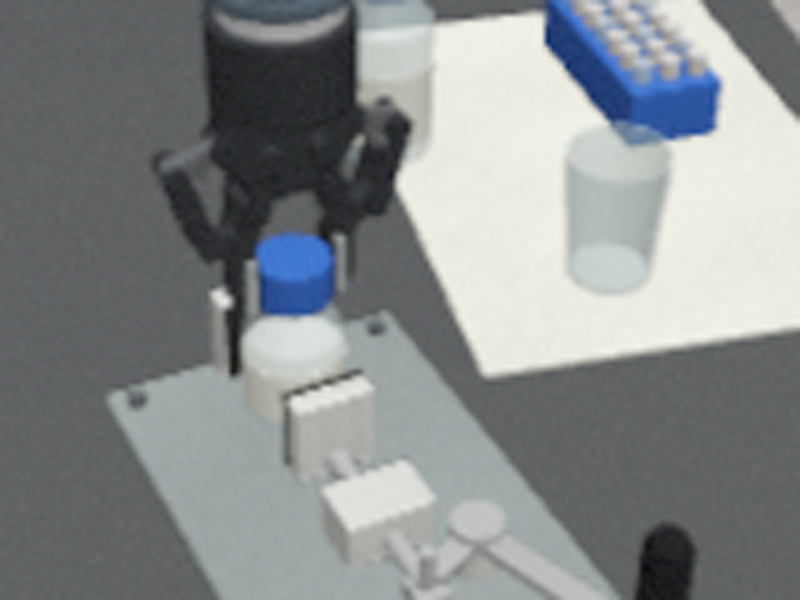

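The bottle is between the jaws, not yet touching the plate. The centre of the cap's top face is at about (295,250) in the crop and the moving jaw is in front of it.

Run:
```python
from h import *
c=env.capture('side'); h=cv2.cvtColor(c['frame'],cv2.COLOR_RGB2HSV); m=cv2.inRange(h,(100,140,60),(125,255,255)); w=np.zeros_like(m); w[180:206,215:240]=m[180:206,215:240]
ys,xs=np.nonzero(w); print(xs.min(),xs.max(),ys.min(),ys.max(),xs.mean(),ys.mean())
S=np.array([.5125,.0005]);X=np.array([.957,.291]);L=np.array([-.291,.957])
# silhouette of modelled cap cylinder at the station (known size) for comparison
for nm,B in(('station',S),('tcp',env.state()['tool_pos'][:2])):
    a=np.linspace(0,6.28,60); P=[[B[0]+.0215*np.cos(q),B[1]+.0215*np.sin(q),z] for q in a for z in(.0936,.1196)]
    q=proj(c,P); print(nm,q.min(0),q.max(0))
p=onz(c,[(xs.min()+xs.max())/2,190],.1196)[:2]-S; print(p@X,p@L)
```

```text
221 236 187 202 228.5662100456621 194.27397260273972
station [219.15159307 185.91763063] [235.68554759 203.47702567]
tcp [218.79154243 184.91200144] [235.26723171 202.37949323]
0.00381205144597567 0.0012408714588784892
```

Call:
{"fn": "send_rows", "kwargs": {"motion": [[0,-0.1,0.3,0,0,0,1],[0,0,0.3,0,0,0,1],[0,0,0.1,0,0,0,1],[0,0,0,0,0,0,1],[0,0,0,0,0,0,1]]}}

```text
clock: 7.65
tool_pos: [0.5106, 0.0051, 0.0806]
tool_rot: [[-0.291, 0.957, 0.0], [0.957, 0.291, -0.0], [-0.0, 0.0, -1.0]]
force: [-2.0, -1.0, 1.8]
opening: 0.0419
grasp_force: 31.2
```

Call:
{"fn": "send_rows", "kwargs": {"motion": [[0,0,0,0,0,0,0.45],[0,0,0,0,0,0,0.3],[0,0,0,0,0,0,0],[0,0,0,0,0,0,0],[0,0,0,0,0,0,0],[0,0,0,0,0,0,0]]}}

```text
clock: 8.25
tool_pos: [0.5107, 0.0051, 0.0803]
tool_rot: [[-0.291, 0.957, 0.0], [0.957, 0.291, -0.0], [-0.0, 0.0, -1.0]]
force: [-0.1, 0.4, -0.2]
opening: 0.0856
grasp_force: 0.0
```

Call:
{"fn": "send_rows", "kwargs": {"motion": [[0,0,-0.5,0,0,0,0],[0,0,-1.5,0,0,0,0],[0,0,-2.5,0,0,0,0],[0,0,-2.5,0,0,0,0],[0,0,-2.5,0,0,0,0],[0,0,-2.5,0,0,0,0],[-2,0,0,0,0,0,1],[-3,0,0,0,0,0,1],[-4,0,0,0,0,0,1],[-4,0,0,0,0,0,1],[-2,0,0,0,0,0,1],[0,0,0,0,0,0,1]]}}

```text
clock: 9.45
tool_pos: [0.5546, -0.1407, 0.2008]
tool_rot: [[-0.288, 0.958, 0.0], [0.958, 0.288, -0.0], [-0.0, 0.0, -1.0]]
force: [0.4, 0.1, 0.5]
opening: 0.0003
grasp_force: 0.0
```

```bash
python3 go.py .655 -.217 .2
python3 - <<'E'
from h import *
o=[]
S=np.array([.5125,.0005]);X=np.array([.957,.291]);L=np.array([-.291,.957])
c=env.capture('side'); h=cv2.cvtColor(c['frame'],cv2.COLOR_RGB2HSV); m=cv2.inRange(h,(100,140,60),(125,255,255)); w=np.zeros_like(m); w[180:212,210:245]=m[180:212,210:245]
ys,xs=np.nonzero(w); print(len(xs),xs.min(),xs.max(),ys.min(),ys.max())
a=np.linspace(0,6.28,60); q=proj(c,[[S[0]+.0215*np.cos(q),S[1]+.0215*np.sin(q),z] for q in a for z in(.086,.112)]); print(q.min(0),q.max(0))
o.append(c['frame'][140:300,170:330,::-1])
t=env.capture('top'); o.append(t['frame'][120:280,225:385,::-1])
cv2.imwrite('pics/s3.png',cv2.resize(np.hstack(o),(800,400),interpolation=cv2.INTER_CUBIC))
E
```

```text
t 9.45 p [ 0.5546 -0.1407  0.2008] az 16.731423301405055 zax [ 0. -0. -1.] F [0.45 0.13 0.52] open 0.00034654984365518015 grip 0.0
cm [-10.2    7.42   0.08]
219 220 234 189 205
[219.26701701 188.23632891] [235.72079115 205.7597506 ]
```

View pics/s3.png

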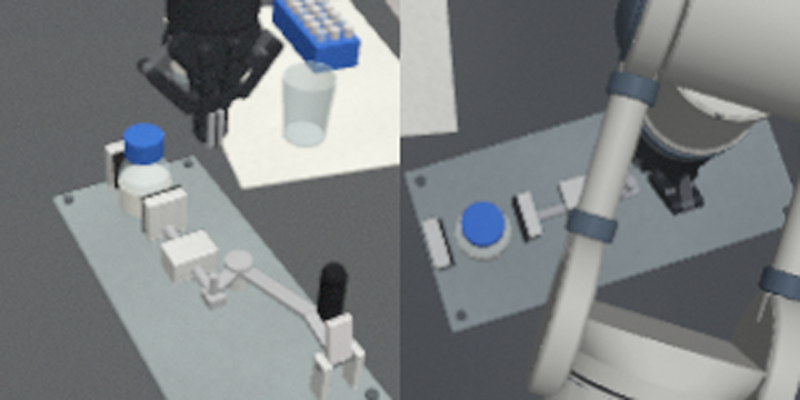

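The bottle stands centred between the jaws: the cap spans columns 220–234, against 219.3–235.7 predicted at the station. The catch and lever have not been touched. Next I work out the fingertip path for the catch.

```bash
cat > cl.py <<'E'
import sys; from h import *
O=np.array([.5378,-.0827]);X=np.array([.957,.291]);L=np.array([-.291,.957])
def show():
    s=env.state(); p=np.array(s['tool_pos']); d=p[:2]-O; R=np.array(s['tool_rot'])
    print('t',round(s['clock'],2),'clamp x,y,z mm',np.round([d@X*1e3,d@L*1e3,p[2]*1e3],1),'F clamp',np.round([s['force'][:2]@X,s['force'][:2]@L,s['force'][2]],1),'open',round(s['opening'],4),s['grasp_force'])
    a=[float(v)/1e3 for v in sys.argv[1:4]]
    if a:
        w=np.array([*(O+X*a[0]+L*a[1]),a[2]]); print('cm',np.round(100*R.T@(w-p),2))
show()
E
python3 cl.py 41 -176 84
```

```text
t 9.55 clamp x,y,z mm [ -0.3 -57.8 200.9] F clamp [-0.6 -0.  -0.1] open -0.0002 0.0
cm [-11.83   4.13  11.68]
```

Call:
{"fn": "send_rows", "kwargs": {"motion": [[-1.5,0.5,0,0,0,0,1],[-3,1,1,0,0,0,1],[-3,1,1,0,0,0,1],[-2.8,1,1,0,0,0,1],[-1.5,0.6,1,0,0,0,1],[0,0,1,0,0,0,1],[0,0,0,0,0,0,1],[0,0,0,0,0,0,1]]}}

```text
clock: 10.35
tool_pos: [0.6276, -0.2377, 0.1508]
tool_rot: [[-0.292, 0.956, -0.0], [0.956, 0.292, 0.0], [0.0, 0.0, -1.0]]
force: [-0.2, 0.8, -0.8]
opening: 0.0004
grasp_force: 0.0
```

```bash
python3 cl.py 41 -176 84
python3 - <<'E'
from h import *
c=env.capture('side'); cv2.imwrite('pics/s4.png',cv2.resize(c['frame'][190:310,230:390,::-1],(800,600),interpolation=cv2.INTER_CUBIC))
E
```

```text
t 10.35 clamp x,y,z mm [  40.9 -174.5  150.8] F clamp [ 0.1  0.8 -0.8] open 0.0004 0.0
cm [-0.16  0.02  6.68]
```

View pics/s4.png

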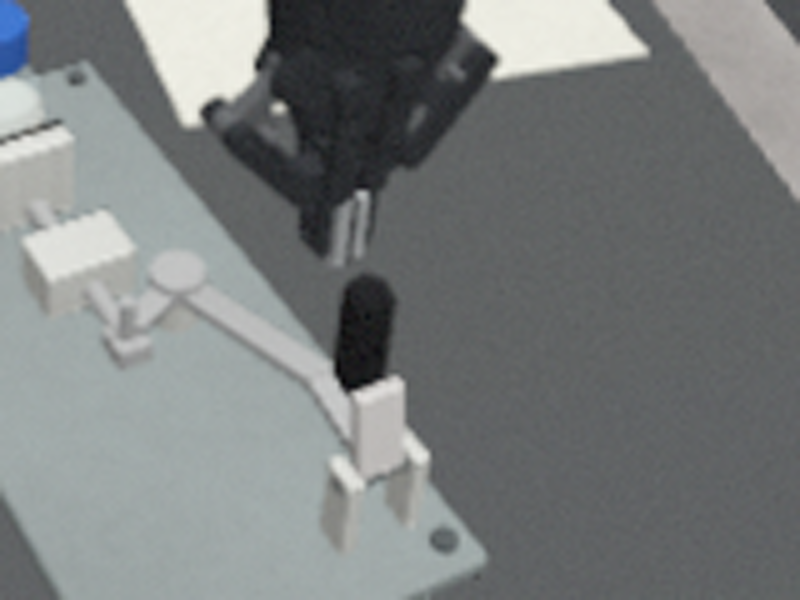

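The closed fingertips end at about (340,262), above and on the robot's side of the grip, whose top is at (367,285). The paddle is at (378,390–470) and nothing obstructs the descent.

Call:
{"fn": "send_rows", "kwargs": {"motion": [[-0.1,0,1,0,0,0,1],[0,0,1.7,0,0,0,1],[0,0,1.7,0,0,0,1],[0,0,1.5,0,0,0,1],[0,0,0.8,0,0,0,1],[0,0,0,0,0,0,1],[0,0,0,0,0,0,1]]}}

```text
clock: 11.1
tool_pos: [0.6282, -0.2404, 0.0833]
tool_rot: [[-0.291, 0.957, -0.0], [0.957, 0.291, -0.0], [0.0, -0.0, -1.0]]
force: [0.3, -0.4, 0.5]
opening: 0.0002
grasp_force: 0.0
```

```bash
python3 cl.py 41 -198 86
```

```text
t 11.1 clamp x,y,z mm [  40.6 -177.2   83.3] F clamp [ 0.1 -0.5  0.5] open 0.0002 0.0
cm [-2.09  0.04 -0.27]
```

Call:
{"fn": "send_rows", "kwargs": {"motion": [[-0.7,0,-0.05,0,0,0,1],[-0.7,0,-0.05,0,0,0,1],[-0.7,0,-0.05,0,0,0,1],[-0.7,0,0.05,0,0,0,1],[-0.7,0,0.05,0,0,0,1],[-0.6,0,0.2,0,0,0,1],[-0.6,0,0.2,0,0,0,1],[0,0,0,0,0,0,1]]}}

```text
clock: 11.9
tool_pos: [0.6415, -0.2863, 0.0787]
tool_rot: [[-0.29, 0.957, -0.001], [0.957, 0.29, -0.0], [0.0, -0.001, -1.0]]
force: [-0.4, -0.5, 0.1]
opening: 0.0001
grasp_force: 0.0
```

```bash
python3 cl.py 41 -235 76
```

```text
t 11.9 clamp x,y,z mm [  40.  -225.    78.7] F clamp [-0.5 -0.4  0.1] open 0.0001 0.0
cm [-1.01  0.1   0.27]
```

Call:
{"fn": "send_rows", "kwargs": {"motion": [[-0.5,0.1,0.15,0,0,0,1],[-0.5,0,0.15,0,0,0,1],[-0.5,0,0.3,0,0,0,1],[-0.5,0,0.3,0,0,0,1],[-0.4,0,0.3,0,0,0,1],[-0.4,0,0.3,0,0,0,1],[0,0,0,0,0,0,1]]}}

```text
clock: 12.6
tool_pos: [0.6508, -0.3126, 0.0641]
tool_rot: [[-0.29, 0.957, -0.0], [0.957, 0.29, -0.0], [-0.0, -0.0, -1.0]]
force: [-1.2, 0.1, -0.2]
opening: 0.0002
grasp_force: 0.0
```

```bash
python3 cl.py 41 -253 63
python3 - <<'E'
from h import *
c=env.capture('side'); cv2.imwrite('pics/s5.png',cv2.resize(c['frame'][190:310,230:390,::-1],(800,600),interpolation=cv2.INTER_CUBIC))
E
```

```text
t 12.6 clamp x,y,z mm [  41.3 -252.9   64.1] F clamp [-1.2  0.4 -0.2] open 0.0002 3.4111393316660354e-05
cm [-0.02 -0.03  0.11]
```

View pics/s5.png

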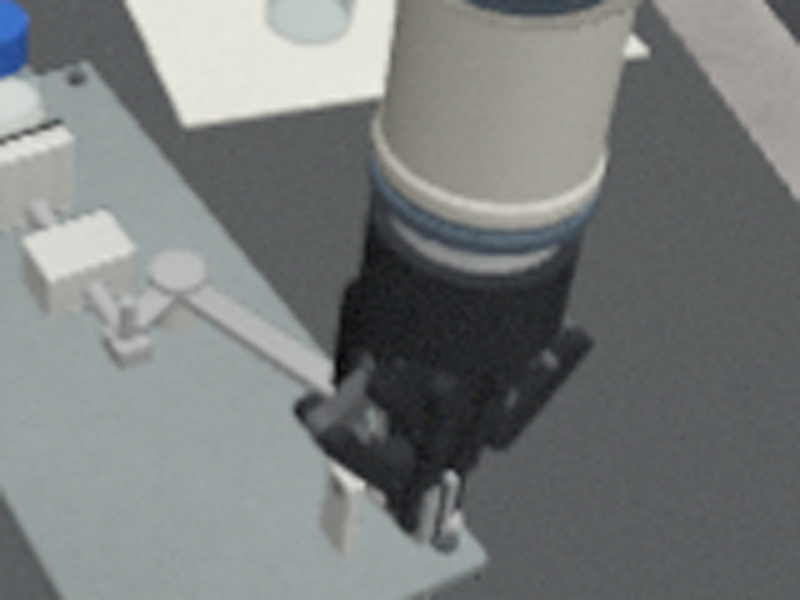

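The paddle has been swept down beneath the fingertips at about (430,520), and the lever arm has not moved. I press slightly further, then lift.

Call:
{"fn": "send_rows", "kwargs": {"motion": [[0,0,0.1,0,0,0,1],[0,0,0.1,0,0,0,1],[0,0,0,0,0,0,1],[0,0,0,0,0,0,1]]}}

```text
clock: 13.05
tool_pos: [0.651, -0.312, 0.0635]
tool_rot: [[-0.291, 0.957, 0.001], [0.957, 0.291, -0.001], [-0.001, 0.0, -1.0]]
force: [-1.0, -1.1, 2.6]
opening: -0.0001
grasp_force: 1.6
```

Call:
{"fn": "send_rows", "kwargs": {"motion": [[0,0,-0.5,0,0,0,1],[0,0,-1.5,0,0,0,1],[0,0,-2,0,0,0,1],[0,0,-2,0,0,0,1],[0,0,-2,0,0,0,1],[0,0,-2,0,0,0,1],[0,1.5,0,0,0,0,0.5],[0,3,0,0,0,0,0.5],[0,3,0,0,0,0,0.5],[0,1,0,0,0,0,0.5],[0,0,0,0,0,0,0.5]]}}

```text
clock: 14.15
tool_pos: [0.7334, -0.2857, 0.1625]
tool_rot: [[-0.293, 0.956, -0.0], [0.956, 0.293, 0.001], [0.001, 0.0, -1.0]]
force: [-0.1, -0.0, -0.0]
opening: 0.0427
grasp_force: 0.0
```

```bash
python3 cl.py 90 -160 160
python3 - <<'E'
from h import *
c=env.capture('side'); t=env.capture('top')
cv2.imwrite('pics/s6.png',cv2.resize(np.hstack([c['frame'][190:310,230:390,::-1],t['frame'][110:230,265:425,::-1]]),(800,300),interpolation=cv2.INTER_CUBIC))
E
```

```text
t 14.15 clamp x,y,z mm [ 128.2 -251.2  162.5] F clamp [-0.1  0.  -0. ] open 0.0427 0.0
cm [ 9.11 -3.79  0.26]
```

View pics/s6.png

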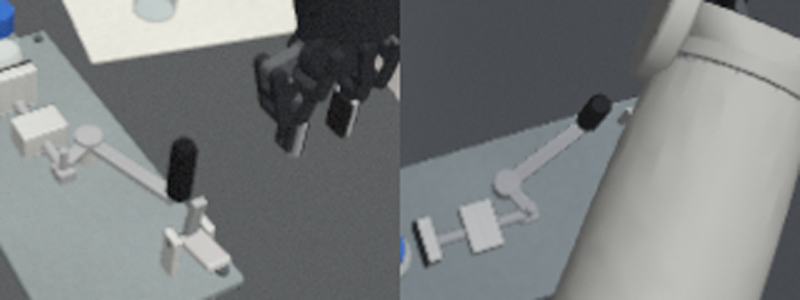

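The side crop shows the catch fully open: the guard bar stands upright at about (195,215) and the paddle lies flat at (210,250). The lever is still at rest, with the grip at (182,170). Next I grasp the grip.

Call:
{"fn": "send_rows", "kwargs": {"motion": [[1,-0.7,0,0,0,0,0],[2.5,-1.6,0,0,0,0,0],[2.5,-1.6,0,0,0,0,0],[2,-1.2,0,0,0,0,0],[0.8,-0.4,0,0,0,0,0],[0,0,0,0,0,0,0],[0,0,0,0,0,0,0]]}}

```text
clock: 14.95
tool_pos: [0.6541, -0.2196, 0.1634]
tool_rot: [[-0.29, 0.957, 0.001], [0.957, 0.29, -0.001], [-0.001, 0.001, -1.0]]
force: [-0.3, -0.2, -0.8]
opening: 0.0853
grasp_force: 0.0
```

```bash
python3 cl.py 73 -163 72
```

```text
t 14.95 clamp x,y,z mm [  71.5 -164.9  163.4] F clamp [-0.3 -0.1 -0.8] open 0.0853 0.0
cm [0.19 0.15 9.14]
```

Call:
{"fn": "send_rows", "kwargs": {"motion": [[0.2,0.15,1,0,0,0,0],[0,0,2,0,0,0,0],[0,0,2,0,0,0,0],[0,0,2,0,0,0,0],[0,0,1.5,0,0,0,0],[0,0,0.6,0,0,0,0],[0,0,0,0,0,0,0]]}}

```text
clock: 15.65
tool_pos: [0.6544, -0.2165, 0.07]
tool_rot: [[-0.291, 0.957, -0.002], [0.957, 0.291, 0.001], [0.002, -0.002, -1.0]]
force: [-0.2, -0.4, -0.3]
opening: 0.0854
grasp_force: 0.0
```

Call:
{"fn": "send_rows", "kwargs": {"motion": [[0,0,0,0,0,0,0.4],[0,0,0,0,0,0,0.6],[0,0,0,0,0,0,0.7],[0,0,0,0,0,0,1],[0,0,0,0,0,0,1],[0,0,0,0,0,0,1],[0,0,0,0,0,0,1]], "force": 40}}

```text
clock: 16.35
tool_pos: [0.6543, -0.2169, 0.0729]
tool_rot: [[-0.29, 0.957, -0.001], [0.957, 0.29, -0.001], [-0.0, -0.001, -1.0]]
force: [-4.7, -0.4, 6.3]
opening: 0.0227
grasp_force: 39.6
```

```bash
python3 cl.py 73 -163 72; python3 -c "
import numpy as np
for l in np.arange(0,.86,.12): print(round(l,2),np.round([35+110*np.sin(.35-l),-60-110*np.cos(.35-l)],1))"
```

```text
t 16.35 clamp x,y,z mm [  72.4 -162.4   72.9] F clamp [-4.6  1.   6.3] open 0.0227 39.57895588246174
cm [-0.07  0.06  0.09]
0.0 [  72.7 -163.3]
0.12 [  60.1 -167.1]
0.24 [  47.1 -169.3]
0.36 [  33.9 -170. ]
0.48 [  20.7 -169.1]
0.6 [   7.8 -166.6]
0.72 [  -4.8 -162.6]
0.84 [ -16.8 -157.1]
```

Call:
{"fn": "send_rows", "kwargs": {"motion": [[-0.19,-0.63,0,0,0,0,1],[-0.19,-0.63,0,0,0,0,1],[-0.11,-0.65,0,0,0,0,1],[-0.11,-0.65,0,0,0,0,1],[-0.04,-0.66,0,0,0,0,1],[-0.04,-0.66,0,0,0,0,1],[0,0,0,0,0,0,1]]}}

```text
clock: 17.05
tool_pos: [0.6223, -0.2372, 0.0729]
tool_rot: [[-0.289, 0.957, 0.009], [0.957, 0.289, -0.005], [-0.008, 0.007, -1.0]]
force: [12.1, -7.8, -3.0]
opening: 0.0226
grasp_force: 39.7
```

```bash
python3 cl.py 20.7 -169.1 73
```

```text
t 17.05 clamp x,y,z mm [  35.9 -172.4   72.9] F clamp [  9.3 -11.   -3. ] open 0.0226 39.736446482129395
cm [ 0.32 -1.52 -0.02]
```

Call:
{"fn": "send_rows", "kwargs": {"motion": [[-0.1,-0.66,0,0,0,0,1],[-0.05,-0.66,0,0,0,0,1],[0.1,-0.65,0,0,0,0,1],[0.13,-0.64,0,0,0,0,1],[0,0,0,0,0,0,1]]}}

```text
clock: 17.55
tool_pos: [0.5972, -0.2438, 0.073]
tool_rot: [[-0.289, 0.957, 0.009], [0.957, 0.289, -0.005], [-0.008, 0.007, -1.0]]
force: [12.6, -8.2, -3.2]
opening: 0.023
grasp_force: 40.5
```

```bash
python3 cl.py -4.8 -162.6 73
```

```text
t 17.55 clamp x,y,z mm [  10.  -171.5   73. ] F clamp [  9.6 -11.5  -3.2] open 0.023 40.45251142430061
cm [ 0.88 -1.48 -0.01]
```

Call:
{"fn": "send_rows", "kwargs": {"motion": [[-0.1,-0.6,0,0,0,0,1],[0.1,-0.6,0,0,0,0,1],[0.2,-0.6,0,0,0,0,1],[0.25,-0.5,0,0,0,0,1],[0,0,0,0,0,0,1]]}}

```text
clock: 18.05
tool_pos: [0.5743, -0.245, 0.073]
tool_rot: [[-0.29, 0.957, 0.01], [0.957, 0.29, -0.004], [-0.006, 0.008, -1.0]]
force: [12.9, -5.4, -3.0]
opening: 0.0231
grasp_force: 40.6
```

```bash
python3 cl.py -17 -163.7 73
python3 - <<'E'
from h import *
c=env.capture('side'); save(c,'s7')
cv2.imwrite('pics/s7.png',cv2.resize(c['frame'][150:330,190:430,::-1],(800,600),interpolation=cv2.INTER_CUBIC))
E
```

```text
t 18.05 clamp x,y,z mm [ -12.3 -166.    73. ] F clamp [10.8 -9.  -3. ] open 0.0231 40.585254557663575
cm [ 0.22 -0.48 -0.  ]
```

View pics/s7.png

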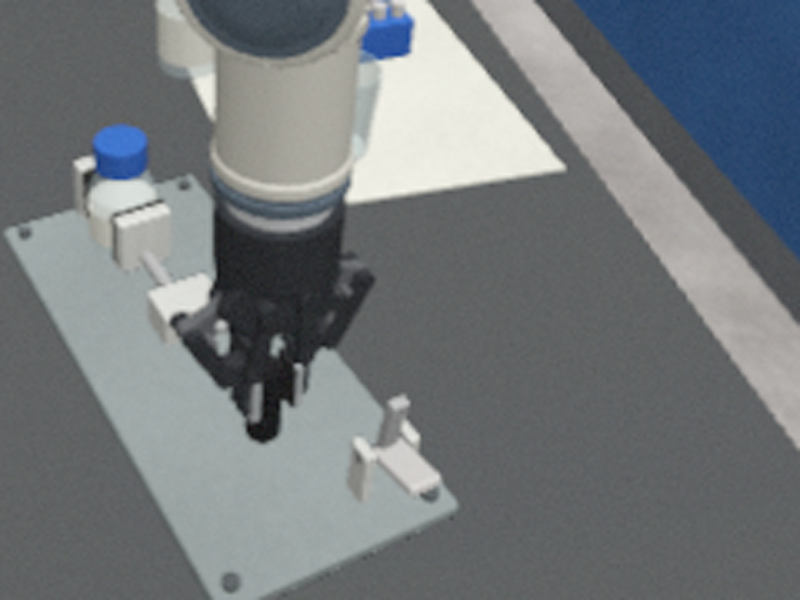

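The bottle has been pushed over to the fixed jaw and still stands upright with its cap at (120,150). The catch stays open, with its bar at (397,415), and the lever is nearly fully round. I pull a little further to the stop.

Call:
{"fn": "send_rows", "kwargs": {"motion": [[0.15,-0.3,0,0,0,0,1],[0.15,-0.3,0,0,0,0,1],[0,0,0,0,0,0,1],[0,0,0,0,0,0,1],[0,0,0,0,0,0,1],[0,0,0,0,0,0,1]]}}

```text
clock: 18.7
tool_pos: [0.5685, -0.2446, 0.073]
tool_rot: [[-0.29, 0.957, 0.011], [0.957, 0.29, -0.005], [-0.008, 0.009, -1.0]]
force: [14.7, -8.5, -3.5]
opening: 0.023
grasp_force: 40.8
```

```bash
python3 cl.py -17 -163.7 73
python3 - <<'E'
from h import *
c=env.capture('side'); h=cv2.cvtColor(c['frame'],cv2.COLOR_RGB2HSV); m=cv2.inRange(h,(100,140,60),(125,255,255)); w=np.zeros_like(m); w[175:212,210:245]=m[175:212,210:245]
ys,xs=np.nonzero(w); print(len(xs),xs.min(),xs.max(),ys.min(),ys.max())
S=np.array([.5125,.0005])+.01*np.array([-.291,.957]); a=np.linspace(0,6.28,60); q=proj(c,[[S[0]+.0215*np.cos(q),S[1]+.0215*np.sin(q),z] for q in a for z in(.086,.112)]); print('at +10mm:',q.min(0),q.max(0))
E
```

```text
t 18.7 clamp x,y,z mm [ -17.8 -163.8   73. ] F clamp [ 11.6 -12.4  -3.5] open 0.023 40.825422088382766
cm [0.   0.08 0.01]
219 218 233 188 203
at +10mm: [217.79704746 186.31038697] [234.15711566 203.66047407]
```

```bash
python3 -c "
from h import *
print(env.close_job())"
```

```text
the job is handed in; nothing more can be done
None
```

I handed the job in at about 19 s of the 64 s allowed. By the camera and force readings, the bottle stands upright against the fixed jaw, the catch is fully open, and the gripper still holds the lever at about 0.84 rad, but no verdict came back. The tall bottle and beaker were not touched.

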